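# Slide the depth gauge into the gearbox inspection port

### The job

Lift the depth gauge with the round collar out of its wooden stand and set its probe tip down on the bare middle of the gearbox's cover plate. Keeping the tip on the plate, slide it across to the round port until the probe drops in, and leave the gauge released and upright with its collar resting flat on the plate. Leave the square-collared gauge in its own stand.

Things in the scene. Friction and masses are not known exactly. Their poses are not given: they have to be found in the camera images.
- gauge_grip (a point): Round steel depth gauge, 0.2-0.45 kg: dark ribbed grip (30 mm dia, 48 tall), disc collar (72 dia, 8 thick), probe (20 dia, 35 long, flat tip). Point: middle of the grip, 24 mm under the top, 24 over the collar's upper face, 32 over its underside, 67 over the tip; z up the gauge. Starts with the probe in a loose 30 mm hole of a fixed wooden block (80x80x45 mm), collar resting on it.
- square_gauge_grip (a point): Second gauge, to be left alone: same grip and height but a square collar (64 mm sides) and a square probe, in an identical wooden block. This point is the middle of its grip.
- plate_mid (a point): Middle of the upper face of the aluminium cover plate (170 x 290 mm, top 70 mm above the bench) on a gearbox casing fixed to the bench, half-way between its two openings. The plate is flat and bare here, 50 mm lengthwise and 60 mm across either way; 5 mm bolt heads stand along its long edges. The y axis runs along the plate's length.
- port (a point): Centre of the mouth of the round port (44 mm dia) in the cover plate, level with the plate's upper face, 80 mm from plate_mid along the plate's length (its -y). The casing is open below for over 50 mm: the probe goes fully in and the collar stops on the plate. The opening at the plate's other end is square (44 mm sides) and is not the one.
Things that resemble listed ones, but are neither listed nor needed, are in the scene too. What is shaped like the part that bears gauge_grip but red is not meant.

How it is judged:
By the outcome, as a careful person would: the job done as asked, in the order asked, and still so for the second after the job is handed in, with the robot touching nothing.
It also fails if it takes over 48 s, if anything falls off the work surface, if the arm or the gripper's body presses on something with over 40 N, if the wrist force passes 120 N, or if a joint passes its speed limit or range.

### The arm

A 6-joint arm with a two-finger parallel gripper is mounted at the origin on the work surface. World frame = base frame: x ahead of the robot, y to its left, z up, the work surface at z = 0. Lengths are in mm, angles in rad, forces in N, time in s.
With the tool pointing down it reaches from about 275 to 750 mm from the base axis. Payload 10.2 kg.
Tool frame: the origin (TCP) lies midway between the tips of the shut fingers; the grasp point (between the pads) lies 19 mm behind it; z points along the fingers, y is the direction in which the jaws open and shut (so a half turn about z gives the same grasp; the last joint's range is limited). The gripper opens to 85 mm and grips with 20 to 120 N. Pads are 22 mm wide; open, the fingers measure 114 mm over their backs; the gripper's body (76 mm by 85 mm) begins 54 mm behind the grasp point. The pads swing forward as they close: fully open they stand 13 mm farther back than shut.
Start: joints at [-1.558, 0.313, 1.498, -0, 1.331, -0.223], TCP at [122.637, -510.481, 231.294] pointing down, gripper open.
Joint ranges: [-2.94, 2.94], [-0.97, 2.17], [0.19, 2.56], [-1.23, 4.37], [0.02, 3.11], [-2.88, 2.88]. Speed limits (rad/s): [2.39, 2.39, 3.01, 3.14, 3.14, 3.14].

### API

Orientations are given as a unit quaternion [w, x, y, z].
In Python, from rig import ctrl, capture, calibration, order gives the robot as it stands.
- The arm moves only by the tool jog_arm, never from a script. Its argument "rows" is a list that holds one entry, the list of rows, each a list of 6 numbers: the shift along the tool's x, y, z as a fraction of full scale, then the turn, a rotation vector about the tool's x, y, z as a fraction of full scale. In form: [[[x, y, z, ax, ay, az], ...]]. A call has 1 to 8 rows; each row is the pose to reach, as a shift and turn from the pose commanded when the call began, along the tool's axes at that moment; what a row does not reach only later rows make up. Full scale, the value 1, is 0.15 m for a shift and pi/2 rad for a turn. A row lasts 1/12 s, in which the tool goes at most 41.7 mm and 7.16 degrees, less where a joint would pass 70% of its speed; a pose out of reach is approached as far as the arm can. A call with a number of a shift or a turn outside -1 to 1 is refused whole. A call with a gripper value outside its range is refused whole. "jaw" is the gripper command: -1 is fully open, 1 is shut, values between are in proportion, set as the call begins (left out, the last holds). The fingers move at their own pace and stop on an object; "grip_force" is the grip in N (left out, the last holds). Time passes only in rows, so rows that repeat a pose let the fingers close. It gives the time, the measured TCP pose, the force and the opening at its end, in the units of the state.
- ctrl.sense(): the state, without advancing time (a new reading comes with each control period).
- capture(name): name is "scene" or "top"; returns the picture (400x640x3 uint8, red, green, blue); there is no depth.
- calibration(name): a dict with "fov_y" (degrees; the focal length in pixels is half the picture's height over the tangent of half this angle, whatever the lens; pixels are square), "cx", "cy" (the principal point, pixels), "view" (4x4, takes a point from world to camera coordinates). Camera axes: x right, y down, z forward; pixel columns grow to the right and rows downward; lengths in mm; the calibration is good to about 2 mm. A picture is of the moment at which its call begins. calibration takes no time and is no camera call.
- order.finish_job(): hands the job in, once; it reports no verdict.
The state is a dict: "time_s": time; "joints": joint angles; "dq": joint speeds; "tau": joint torques, N m; "eef_pos": TCP position; "ee_rot": TCP orientation; "force": force on the tool from outside, world axes, zero at the start; "wrist_torque": the same for the moment, N m; "grip_width": opening from 0.0 (shut) to 1.0 (fully open).
Only numpy, scipy, OpenCV 4.12 (cv2) and the standard library are available. Lean on these libraries where they do the work, as an engineer would, in place of code of your own. Each camera call takes 0.05 s, during which the arm holds its last target.

## Working session

There is one attempt and no reset: what is moved stays moved. The work goes in short steps, Python scripts to look and compute and a tool call to move; the robot and the scene stay as the last step left them, time stands still between calls to the robot, and variables do not carry over. Pictures are saved under pics/ and viewed, and the job is handed in when it is done.

Besides the shell and the picture viewer there is one more tool, called after "Call:" by a JSON object that holds its "name" and its "arguments". jog_arm: Moves the arm, as the interface text tells. Shift numbers are shares of 0.15 m and turn numbers shares of pi/2 rad, none past 1 either way. Its arguments: {"type":"object","properties":{"rows":{"type":"array","items":{"type":"array","items":{"type":"array","items":{"type":"number"}}}},"jaw":{"type":"number"},"grip_force":{"type":"number"}},"required":["rows"]}

```bash
mkdir -p pics; ls; python3 - <<'E'
from rig import ctrl,capture,calibration
import cv2
for n in("scene","top"):
    im=capture(n); cv2.imwrite(f"pics/{n}0.png",im[:,:,::-1]); c=calibration(n); print(n,c)
print(ctrl.sense())
E
```

```text
pics
scene {'fov_y': 55.302975112870456, 'cx': 318.29068132605704, 'cy': 200.7095777275497, 'view': array([[ 9.22887903e-03,  9.99882204e-01, -1.22640496e-02,
         5.85279620e+01],
       [ 7.94681653e-01, -1.47781573e-02, -6.06846502e-01,
        -3.93339155e+02],
       [-6.06956257e-01, -4.14550227e-03, -7.94724428e-01,
         1.11784174e+03],
       [ 0.00000000e+00,  0.00000000e+00,  0.00000000e+00,
         1.00000000e+00]])}
top {'fov_y': 49.7184532895223, 'cx': 324.7453198434702, 'cy': 193.0905905011345, 'view': array([[-1.80002658e-02, -9.99255876e-01, -3.41128204e-02,
        -3.44404465e+01],
       [-9.82854601e-01,  2.39459938e-02, -1.82820737e-01,
         5.54267949e+02],
       [ 1.83501561e-01,  3.02371206e-02, -9.82554270e-01,
         7.45837427e+02],
       [ 0.00000000e+00,  0.00000000e+00,  0.00000000e+00,
         1.00000000e+00]])}
{'time_s': 0.1, 'joints': array([-1.55838877e+00,  3.13357128e-01,  1.49831562e+00, -2.59161429e-05,
        1.33102313e+00, -2.23388154e-01]), 'dq': array([-1.23878606e-03,  1.04578707e-03, -1.50139239e-03,  6.56472812e-04,
        5.67862035e-04, -7.65820213e-05]), 'tau': array([ 2.92119737e-03, -4.12901652e+01, -2.60136938e+01, -1.68012043e-04,
        3.08144015e-03,  1.11879444e-05]), 'eef_pos': array([ 122.63379406, -510.24905218,  230.8283278 ]), 'ee_rot': array([-5.49868311e-04,  9.93057580e-01,  1.17627962e-01,  4.55658813e-05]), 'force': array([-0.56050788, -0.35841757, -0.69234084]), 'wrist_torque': array([ 0.02860809,  0.09473449, -0.01602335]), 'grip_width': 1.0027597376762405}
```

View pics/scene0.png

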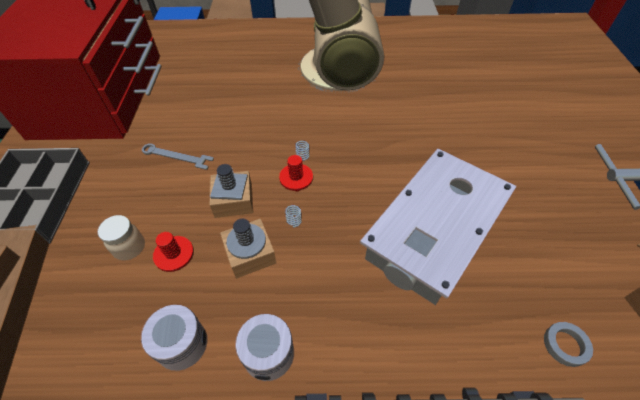

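View pics/top0.png

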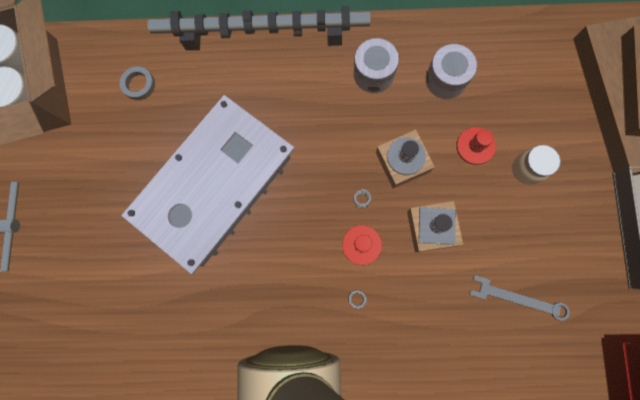

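Scene shows the round-collar gauge at about (243,235), square gauge (228,180), plate from (363,240) to (515,187), round port (461,186). In top these are (409,150), (442,224) and port (180,215). Red look-alikes: scene (295,170), (168,245). Next are close crops.

```bash
python3 - <<'E'
import cv2,numpy as np
def crop(n,x,y,w,h,s,o):
    im=cv2.imread(f"pics/{n}0.png")[y:y+h,x:x+w]; cv2.imwrite(o,cv2.resize(im,None,fx=s,fy=s,interpolation=cv2.INTER_CUBIC))
crop("scene",200,155,90,125,4.8,"pics/c1.png")
crop("scene",355,140,170,165,3.6,"pics/c2.png")
crop("top",370,125,100,130,4.6,"pics/c3.png")
crop("top",115,85,190,195,3,"pics/c4.png")
E
```

```text
(no output)
```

View pics/c1.png

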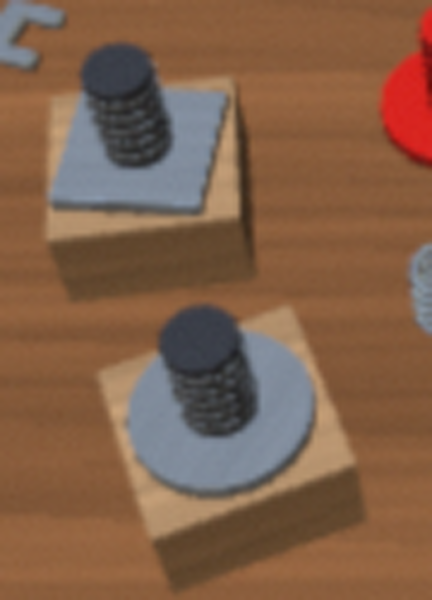

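View pics/c2.png

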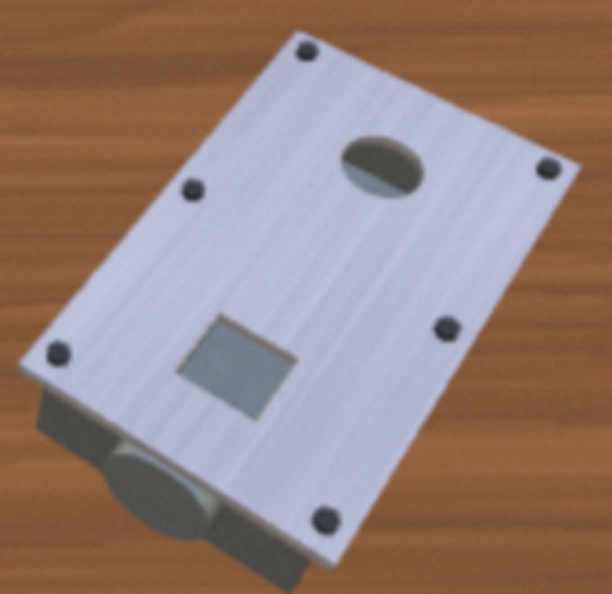

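View pics/c3.png

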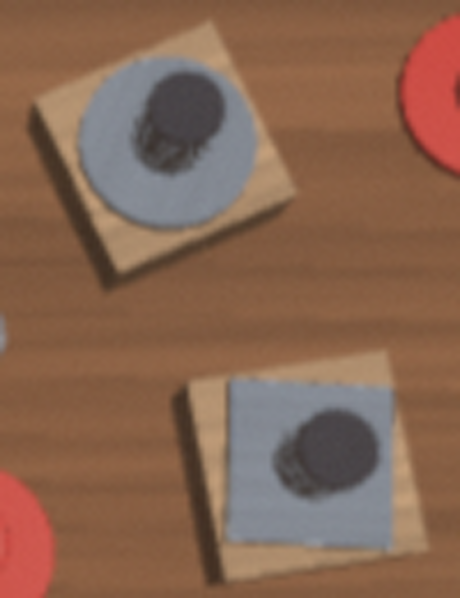

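View pics/c4.png

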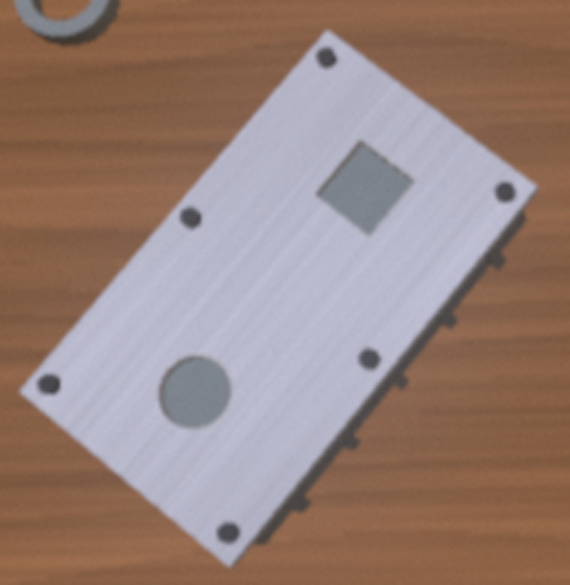

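Crops confirm the dark-gripped round disc collar gauge (c1 (200,340), c3 (186,106)) versus the square one. The red ones are excluded, and the round port is at the plate end nearer the robot.

```bash
cat > h.py <<'E'
import numpy as np
from rig import calibration
C={n:calibration(n) for n in("scene","top")}
def proj(n,P,k=0):
    c=C[n];P=np.atleast_2d(P);V=c["view"];q=P@V[:3,:3].T+V[:3,3]
    f=200/np.tan(np.radians(c["fov_y"]/2));xy=q[:,:2]/q[:,2:]
    r2=(xy**2).sum(1,keepdims=True);xy=xy*(1+k*r2)
    return xy*f+[c["cx"],c["cy"]]
E
cat > fit.py <<'E'
import numpy as np
from h import *
from scipy.optimize import least_squares
A=lambda o,s,p:np.array(p,float)/s+o-0.5+0.5/s
S=A([355,140],3.6,[(298,31),(581,166),(333,568),(20,366),(383,167)])
T=A([115,85],3,[(230,566),(22,391),(328,30),(537,187),(195,392)])
gS=A([200,155],4.8,[(200,340),(222,409)]);gT=A([370,125],4.6,[(186,106),(168.5,142)])
qS=A([200,155],4.8,[(119,71)]);qT=A([370,125],4.6,[(336,450)])
# block top corners of round stand
bS=A([200,155],4.8,[(99,374),(291,306),(357,464),(156,534)]);bT=A([370,125],4.6,[(295,192),(118,276),(34,103),(210,23)])
def rect(p,hx,hy,z,sg):
    c,s=np.cos(p[2]),np.sin(p[2]);L=np.array(sg)*[hx,hy]
    return np.c_[p[0]+c*L[:,0]-s*L[:,1],p[1]+s*L[:,0]+c*L[:,1],np.full(len(L),z)]
# plate local: port at -y ; order: scene smaller-y world corner
def res(v,kk=True):
    p=v[:3];k=v[3:5];g=v[5:7];b=v[7:9];q=v[9:11]
    pl=rect(p,85,145,70,[(-1,-1),(1,-1),(1,1),(-1,1),(0,-80/145)]) 
    G=np.array([[*g,45+8+48],[*g,53]]);Q=[[*q,101]]
    r=[]
    for n,kq,X,Y,Z in(("scene",k[0],S,gS,qS),("top",k[1],T,gT,qT)):
        r+=[proj(n,pl,kq)-X,proj(n,G,kq)-Y,proj(n,Q,kq)-Z]
    return np.vstack(r)
best=None
for yaw in np.arange(-3,3.1,.5):
  for m in(1,0):
    v0=np.array([450,200,yaw,0,0,350,-150,0,0,350,-150.])
    f=lambda v:res(np.r_[v[:3],v[3:5]*m,v[5:]]).ravel()
    o=least_squares(f,v0)
    if m==1 and(best is None or o.cost<best.cost):best=o
    if m==0 and (yaw==-3 or o.cost<b0.cost):b0=o
np.set_printoptions(suppress=True,precision=3)
for o,m in((best,1),(b0,0)):
    print(o.cost,o.x);print(res(np.r_[o.x[:3],o.x[3:5]*m,o.x[5:]]))
E
python3 fit.py
```

```text
10361.623845210444 [ 622.7    444.914   -1.256   -0.784   -1.282  625.008 -205.239  799.378
  337.717  481.774 -265.836]
[[ 43.612  28.899]
 [-43.351   1.073]
 [ -3.525 -48.188]
 [  5.923 -30.11 ]
 [ 23.07   12.063]
 [ -2.01    0.336]
 [ -1.877  -0.146]
 [ -3.692  -1.13 ]
 [ 19.549 -58.068]
 [ 58.399  -3.436]
 [-22.859  38.695]
 [-43.437  26.088]
 [  4.211 -17.935]
 [ -2.413   1.111]
 [ -1.835  -0.111]
 [ -3.95   -0.255]]
34108.33770705286 [ 571.491  163.919    3.953    0.       0.     621.236 -197.513    0.
    0.     489.348 -245.238]
[[ 80.343  40.363]
 [-74.13  -38.851]
 [-92.282 -65.954]
 [ 76.035  50.297]
 [  0.549  -1.106]
 [ -0.597  -0.501]
 [ -0.626  -0.3  ]
 [ -0.512  -0.668]
 [-71.304 -61.839]
 [ 62.574  60.944]
 [ 73.231  62.393]
 [-61.886 -48.144]
 [ -1.924   1.086]
 [ -0.467  -0.044]
 [ -0.771  -0.47 ]
 [ -0.447  -0.345]]
```

```bash
sed -i 's/\[(-1,-1),(1,-1),(1,1),(-1,1),/[(1,-1),(-1,-1),(-1,1),(1,1),/' fit.py; python3 fit.py
```

```text
2.6739101619390104 [  578.196   166.391     4.035     0.006    -0.022   621.262  -197.569
 28696.212  4180.809   489.264  -245.409]
[[-0.254  0.07 ]
 [ 0.007  0.327]
 [ 0.403 -0.394]
 [-0.713 -0.457]
 [-0.307 -0.162]
 [-0.651 -0.481]
 [-0.678 -0.277]
 [-0.632 -0.711]
 [-0.04  -0.127]
 [-0.165 -0.154]
 [-0.262  0.062]
 [-0.196 -0.224]
 [-0.136 -0.315]
 [-0.53  -0.009]
 [-0.819 -0.449]
 [-0.547 -0.349]]
3.396517887563702 [ 578.331  166.121   -2.248    0.       0.     621.236 -197.513    0.
    0.     489.342 -245.244]
[[-0.476  0.15 ]
 [-0.438  0.383]
 [ 0.156 -0.407]
 [-0.851 -0.368]
 [-0.558 -0.102]
 [-0.597 -0.501]
 [-0.626 -0.3  ]
 [-0.515 -0.67 ]
 [-0.241  0.03 ]
 [-1.024 -0.092]
 [-0.39  -0.246]
 [-0.073 -0.344]
 [-0.349 -0.326]
 [-0.467 -0.044]
 [-0.771 -0.47 ]
 [-0.443 -0.342]]
```

Call:
{"name": "jog_arm", "arguments": {"rows": [[[0.93,-0.31,0,0,0,0],[0.93,-0.31,0,0,0,0],[0.93,-0.31,0,0,0,0],[0.93,-0.31,0,0,0,0],[0.93,-0.31,0,0,0,0]]], "jaw": -1}}

```text
time_s: 0.52
eef_pos: [250.4, -430.3, 231.2]
ee_rot: [-0.0, 0.993, 0.12, 0.0]
force: [-0.8, 0.3, 0.8]
grip_width: 1.002
```

Call:
{"name": "jog_arm", "arguments": {"rows": [[[0.93,-0.31,0,0,0,-0.42],[0.93,-0.31,0,0,0,-0.42],[0.93,-0.31,0,0,0,-0.42],[0.93,-0.31,0,0,0,-0.42],[0.93,-0.31,0,0,0,-0.42],[0.93,-0.31,0,0,0,-0.42],[0.93,-0.31,0,0,0,-0.42]]]}}

```text
time_s: 1.1
eef_pos: [372.2, -354.9, 231.0]
ee_rot: [-0.0, 0.901, 0.434, -0.0]
force: [-0.3, 0.4, 0.5]
grip_width: 1.0
```

```bash
cat >> h.py <<'E'
from scipy.spatial.transform import Rotation as R
from rig import ctrl
def st():
    s=ctrl.sense();q=s["ee_rot"];return s,R.from_quat([q[1],q[2],q[3],q[0]]).as_matrix()
def delta(t):
    s,M=st();np.set_printoptions(suppress=True,precision=3)
    print("t",s["time_s"],"pos",s["eef_pos"],"F",s["force"],"w",s["grip_width"],"q",s["joints"]);print("M",M.round(4).tolist())
    d=M.T@(np.array(t)-s["eef_pos"]);print("delta mm",d,"frac",d/150)
E
python3 -c "
from h import *
delta([621.2,-197.5,150])"
```

```text
t 1.1 pos [ 372.157 -354.861  230.96 ] F [-0.334  0.434  0.494] w 0.9996436667633112 q [-0.99   0.29   1.53  -0.     1.323 -0.316]
M [[0.6238, 0.7816, -0.0005], [0.7816, -0.6238, 0.0005], [0.0001, -0.0007, -1.0]]
delta mm [278.334  96.556  80.912] frac [1.856 0.644 0.539]
```

Call:
{"name": "jog_arm", "arguments": {"rows": [[[0.93,0.32,0.27,0,0,0],[0.93,0.32,0.27,0,0,0],[0.93,0.32,0.27,0,0,0],[0.93,0.32,0.27,0,0,0],[0.93,0.32,0.27,0,0,0]]]}}

```text
time_s: 1.52
eef_pos: [499.1, -273.2, 188.6]
ee_rot: [-0.002, 0.901, 0.434, -0.0]
force: [0.6, -0.4, -0.9]
grip_width: 0.998
```

Call:
{"name": "jog_arm", "arguments": {"rows": [[[0.93,0.32,0.27,0,0,0],[0.93,0.32,0.27,0,0,0],[0.93,0.32,0.27,0,0,0],[0.93,0.32,0.27,0,0,0],[0.93,0.32,0.27,0,0,0],[0.93,0.32,0.27,0,0,0],[0.93,0.32,0.27,0,0,0]]]}}

```text
time_s: 2.1
eef_pos: [620.9, -198.2, 150.4]
ee_rot: [0.0, 0.902, 0.432, -0.0]
force: [-0.1, 0.4, 0.9]
grip_width: 1.0
```

```bash
python3 -c "
from h import *
from rig import capture
import cv2
delta([621.2,-197.5,58])
for n in ('scene','top'):
    im=capture(n)[:,:,::-1];u,v=proj(n,[621.2,-197.5,77])[0].astype(int);print(u,v)
    cv2.imwrite('pics/%s1.png'%n,cv2.resize(im[max(v-70,0):v+70,u-90:u+90],None,fx=4,fy=4))
"
```

```text
t 2.1 pos [ 620.894 -198.241  150.4  ] F [-0.143  0.393  0.919] w 0.9999576301889828 q [-0.488  0.658  1.181 -0.     1.303  0.189]
M [[0.6266, 0.7794, -0.0003], [0.7794, -0.6266, -0.0002], [-0.0004, -0.0001, -1.0]]
delta mm [ 0.803 -0.22  92.4  ] frac [ 0.005 -0.001  0.616]
243 232
407 151
```

View pics/scene1.png

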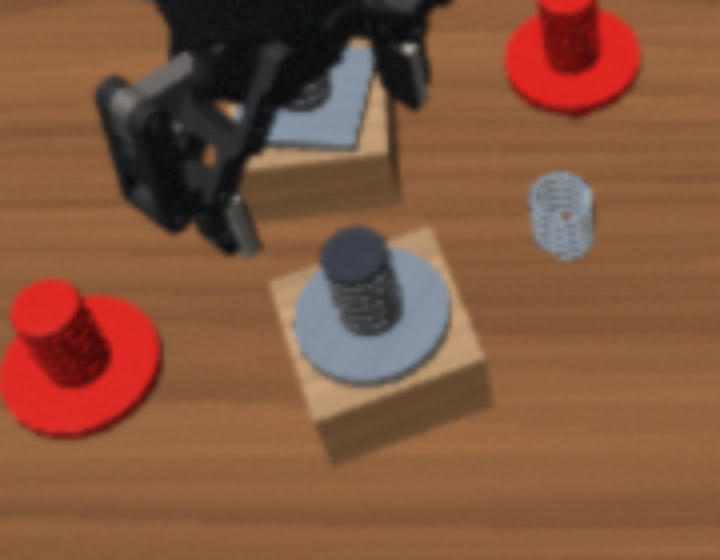

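View pics/top1.png

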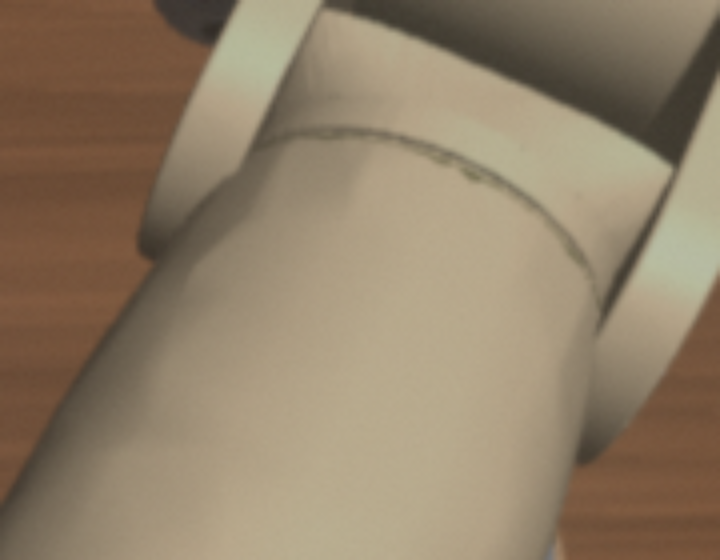

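Scene crop: the finger tips at (243,240) and (415,100) straddle a midpoint matching the projected TCP. The gauge below is undisturbed, so I'm descending.

Call:
{"name": "jog_arm", "arguments": {"rows": [[[0.004,0,0.2,0,0,0],[0.004,0,0.4,0,0,0],[0.004,0,0.5,0,0,0],[0.004,0,0.58,0,0,0],[0.004,0,0.61,0,0,0],[0.004,0,0.61,0,0,0],[0.004,0,0.61,0,0,0]]]}}

```text
time_s: 2.78
eef_pos: [622.3, -197.2, 60.1]
ee_rot: [0.001, 0.902, 0.433, 0.001]
force: [0.4, 0.9, 0.1]
grip_width: 0.997
```

Call:
{"name": "jog_arm", "arguments": {"rows": [[[0,0,0,0,0,0],[0,0,0,0,0,0],[0,0,0,0,0,0],[0,0,0,0,0,0],[0,0,0,0,0,0],[0,0,0,0,0,0],[0,0,0,0,0,0],[0,0,0,0,0,0]]], "jaw": 1, "grip_force": 80}}

```text
time_s: 3.45
eef_pos: [622.2, -196.7, 59.4]
ee_rot: [0.0, 0.901, 0.433, 0.0]
force: [0.3, 0.5, 6.0]
grip_width: 0.335
```

```bash
python3 -c "
from h import *
from rig import capture
import cv2
delta([621.2,-197.5,58])
for n in ('scene',):
    im=capture(n)[:,:,::-1];u,v=proj(n,[621.2,-197.5,77])[0].astype(int);print(u,v)
    cv2.imwrite('pics/%s2.png'%n,cv2.resize(im[max(v-70,0):v+70,u-90:u+90],None,fx=4,fy=4))
"
```

```text
t 3.45 pos [ 622.185 -196.747   59.391] F [0.257 0.531 6.036] w 0.3345499084938958 q [-0.485  0.753  1.264  0.     1.123  0.19 ]
M [[0.6251, 0.7806, 0.0009], [0.7806, -0.6251, -0.0004], [0.0002, 0.001, -1.0]]
delta mm [-1.204 -0.299  1.39 ] frac [-0.008 -0.002  0.009]
243 232
```

View pics/scene2.png

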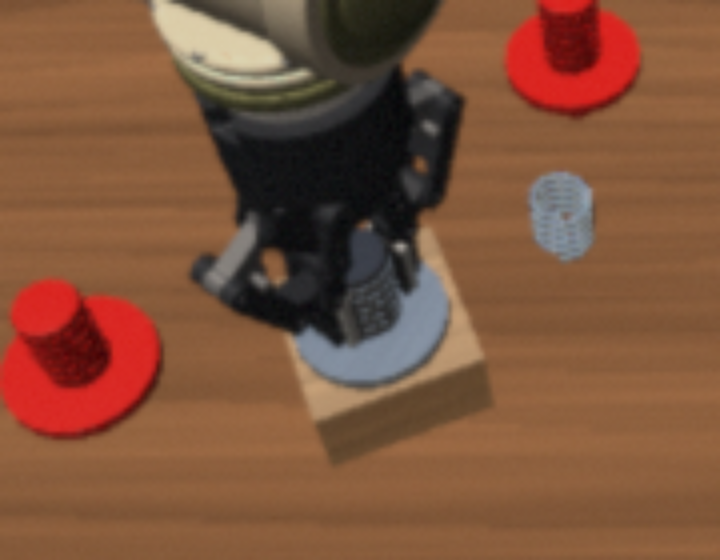

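Grip holds (opening 0.33 ≈ 28–30 mm, ribbed grip centred between the pads). Now lifting.

Call:
{"name": "jog_arm", "arguments": {"rows": [[[0,0,-0.1,0,0,0],[0,0,-0.25,0,0,0],[0,0,-0.4,0,0,0],[0,0,-0.55,0,0,0],[0,0,-0.67,0,0,0],[0,0,-0.67,0,0,0],[0,0,-0.67,0,0,0]]]}}

```text
time_s: 4.08
eef_pos: [621.8, -196.6, 158.6]
ee_rot: [-0.0, 0.901, 0.433, -0.0]
force: [0.3, -0.1, -4.1]
grip_width: 0.329
```

```bash
python3 -c "
from h import *
from rig import capture
import cv2
delta([578.3,166.1,160])
for n in ('scene',):
    im=capture(n)[:,:,::-1];u,v=proj(n,[621.2,-197.5,140])[0].astype(int);print(u,v)
    cv2.imwrite('pics/%s3.png'%n,cv2.resize(im[max(v-70,0):v+70,u-90:u+90],None,fx=4,fy=4))
"
```

```text
t 4.0833 pos [ 621.754 -196.56   158.622] F [ 0.311 -0.119 -4.052] w 0.32896392148070125 q [-0.485  0.652  1.169 -0.     1.321  0.19 ]
M [[0.6251, 0.7806, -0.0003], [0.7806, -0.6251, 0.0001], [-0.0001, -0.0003, -1.0]]
delta mm [ 255.923 -260.602   -1.315] frac [ 1.706 -1.737 -0.009]
236 211
```

View pics/scene3.png

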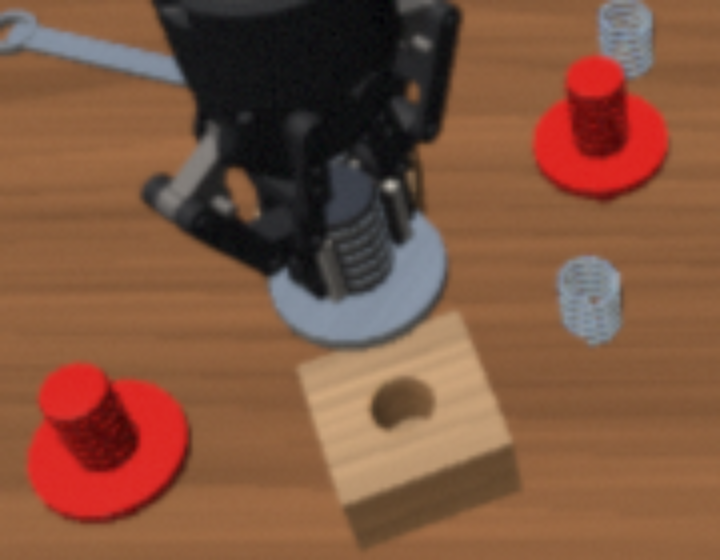

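Gauge is out of the stand, held upright, and the empty hole is visible. Moving over the plate middle.

Call:
{"name": "jog_arm", "arguments": {"rows": [[[0.13,-0.13,0,0,0,0],[0.3,-0.3,0,0,0,0],[0.48,-0.49,0,0,0,0],[0.66,-0.67,0,0,0,0],[0.85,-0.87,0,0,0,0],[0.85,-0.87,0,0,0,0]]]}}

```text
time_s: 4.63
eef_pos: [597.7, -8.7, 157.3]
ee_rot: [-0.002, 0.9, 0.436, -0.001]
force: [-0.4, 0.5, -3.1]
grip_width: 0.329
```

Call:
{"name": "jog_arm", "arguments": {"rows": [[[0.17,-0.17,0,0,0,0],[0.35,-0.36,0,0,0,0],[0.55,-0.56,0,0,0,0],[0.72,-0.73,0,0,0,0],[0.81,-0.82,0,0,0,0],[0.855,-0.87,0,0,0,0],[0.855,-0.87,0,0,0,0],[0.855,-0.87,0,0,0,0]]]}}

```text
time_s: 5.3
eef_pos: [577.9, 165.3, 158.2]
ee_rot: [-0.0, 0.901, 0.433, -0.001]
force: [-0.2, -0.4, -3.8]
grip_width: 0.336
```

```bash
python3 -c "
from h import *
from rig import capture
import cv2
delta([578.3,166.1,122])
for n in ('scene','top'):
    im=capture(n)[:,:,::-1];u,v=proj(n,[578,166,100])[0].astype(int);print(u,v)
    cv2.imwrite('pics/%s4.png'%n,cv2.resize(im[max(v-70,0):v+70,u-90:u+90],None,fx=4,fy=4))
"
```

```text
t 5.3 pos [577.859 165.318 158.238] F [-0.196 -0.382 -3.778] w 0.33554867812084554 q [ 0.084  0.541  1.355 -0.001  1.247  0.76 ]
M [[0.6251, 0.7805, -0.0017], [0.7805, -0.6251, -0.0006], [-0.0015, -0.0009, -1.0]]
delta mm [ 0.942 -0.111 36.237] frac [ 0.006 -0.001  0.242]
445 202
202 177
```

View pics/scene4.png

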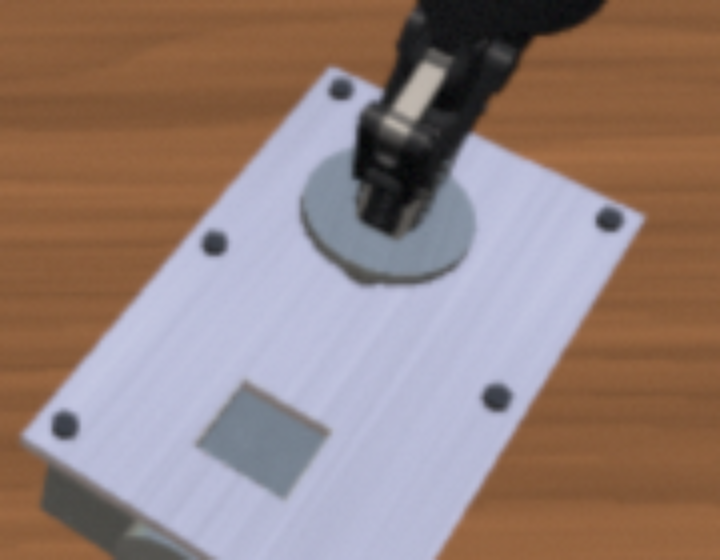

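View pics/top4.png

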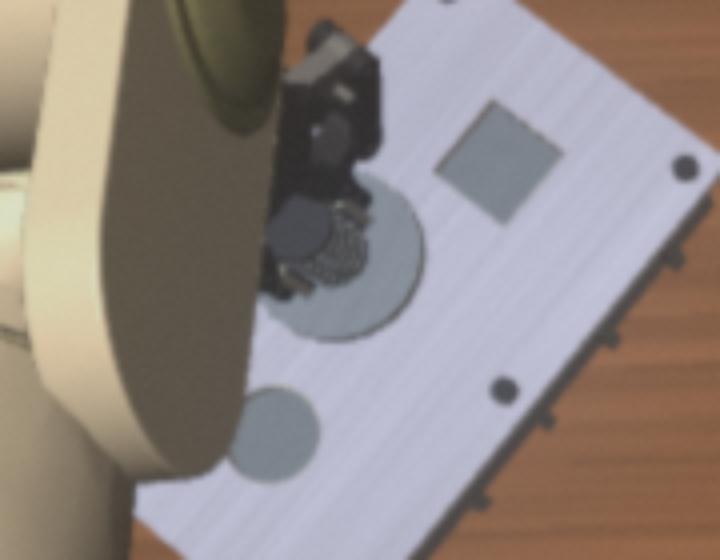

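Gauge hangs above the plate middle: collar at crop (388,215) in scene, clear of bolts and openings. Lowering to contact.

Call:
{"name": "jog_arm", "arguments": {"rows": [[[0.006,0,0.08,0,0,0],[0.006,0,0.16,0,0,0],[0.006,0,0.21,0,0,0],[0.006,0,0.23,0,0,0],[0.006,0,0.23,0,0,0],[0.006,0,0.23,0,0,0]]]}}

```text
time_s: 5.9
eef_pos: [578.8, 166.6, 124.9]
ee_rot: [0.0, 0.902, 0.433, 0.0]
force: [-0.4, 0.6, -2.5]
grip_width: 0.331
```

Call:
{"name": "jog_arm", "arguments": {"rows": [[[0,0,0.007,0,0,0],[0,0,0.014,0,0,0],[0,0,0.02,0,0,0],[0,0,0.02,0,0,0]]]}}

```text
time_s: 6.23
eef_pos: [578.6, 166.9, 121.8]
ee_rot: [0.0, 0.901, 0.433, 0.0]
force: [-0.0, -0.3, -2.7]
grip_width: 0.332
```

Call:
{"name": "jog_arm", "arguments": {"rows": [[[0,0,0.007,0,0,0],[0,0,0.014,0,0,0],[0,0,0.014,0,0,0],[0,0,0.014,0,0,0]]]}}

```text
time_s: 6.57
eef_pos: [578.6, 166.8, 119.6]
ee_rot: [-0.0, 0.901, 0.433, -0.0]
force: [0.3, 0.6, -2.5]
grip_width: 0.331
```

Call:
{"name": "jog_arm", "arguments": {"rows": [[[0,0,0.005,0,0,0],[0,0,0.01,0,0,0],[0,0,0.01,0,0,0],[0,0,0.01,0,0,0]]]}}

```text
time_s: 6.9
eef_pos: [578.8, 167.0, 119.3]
ee_rot: [0.0, 0.901, 0.433, 0.0]
force: [-2.6, 0.0, 6.4]
grip_width: 0.335
```

Contact at z≈119.3 (about 9 N on the plate). Sliding along −tool y, with a touch more down.

Call:
{"name": "jog_arm", "arguments": {"rows": [[[0,0,0.003,0,0,0],[0,-0.02,0.003,0,0,0],[-0.001,-0.05,0.003,0,0,0],[-0.001,-0.08,0.003,0,0,0],[-0.001,-0.11,0.003,0,0,0],[-0.001,-0.14,0.003,0,0,0],[-0.001,-0.17,0.003,0,0,0],[-0.001,-0.2,0.003,0,0,0]]]}}

```text
time_s: 7.57
eef_pos: [556.6, 185.3, 119.4]
ee_rot: [0.001, 0.901, 0.433, 0.002]
force: [3.7, -3.3, 5.6]
grip_width: 0.333
```

```bash
python3 -c "
from h import *
delta([515.9,216.2,119])"
```

```text
t 7.5667 pos [556.551 185.25  119.376] F [ 3.671 -3.328  5.591] w 0.333173793499351 q [ 0.122  0.548  1.453 -0.001  1.135  0.798]
M [[0.6251, 0.7805, 0.0053], [0.7805, -0.6251, -0.0004], [0.003, 0.0044, -1.0]]
delta mm [ -1.257 -51.078   0.147] frac [-0.008 -0.341  0.001]
```

Call:
{"name": "jog_arm", "arguments": {"rows": [[[0,-0.03,0.001,0,0,0],[-0.002,-0.06,0.001,0,0,0],[-0.004,-0.09,0.001,0,0,0],[-0.006,-0.12,0.001,0,0,0],[-0.007,-0.15,0.001,0,0,0],[-0.007,-0.18,0.001,0,0,0],[-0.007,-0.2,0.001,0,0,0],[-0.007,-0.2,0.001,0,0,0]]]}}

```text
time_s: 8.23
eef_pos: [532.2, 203.6, 119.3]
ee_rot: [0.001, 0.901, 0.433, 0.002]
force: [1.5, -1.3, 7.5]
grip_width: 0.334
```

```bash
python3 -c "
from h import *
delta([515.9,216.2,119])"
```

```text
t 8.2333 pos [532.182 203.565 119.316] F [ 1.512 -1.286  7.479] w 0.33375296711302616 q [ 0.16   0.515  1.508 -0.001  1.114  0.835]
M [[0.6248, 0.7808, 0.0049], [0.7808, -0.6248, -0.0], [0.0031, 0.0038, -1.0]]
delta mm [ -0.309 -20.608   0.236] frac [-0.002 -0.137  0.002]
```

Still pressed on the plate, 20.6 mm short of the port centre.

Call:
{"name": "jog_arm", "arguments": {"rows": [[[0,-0.02,0,0,0,0],[0,-0.04,0,0,0,0],[-0.001,-0.06,0,0,0,0],[-0.001,-0.08,0,0,0,0],[-0.002,-0.1,0,0,0,0],[-0.002,-0.12,0,0,0,0],[-0.002,-0.137,0,0,0,0],[-0.002,-0.137,0,0,0,0]]]}}

```text
time_s: 8.9
eef_pos: [514.0, 216.4, 117.2]
ee_rot: [-0.0, 0.901, 0.433, -0.001]
force: [-0.9, -0.1, -2.9]
grip_width: 0.335
```

```bash
python3 -c "
from h import *
from rig import capture
import cv2
delta([515.9,216.2,84.5])
for n in ('scene','top'):
    im=capture(n)[:,:,::-1];u,v=proj(n,[516,216,100])[0].astype(int);print(u,v)
    cv2.imwrite('pics/%s5.png'%n,cv2.resize(im[max(v-70,0):v+70,u-90:u+90],None,fx=4,fy=4))
"
```

```text
t 8.9 pos [514.039 216.401 117.191] F [-0.877 -0.066 -2.902] w 0.334872391105032 q [0.188 0.496 1.544 0.    1.102 0.863]
M [[0.6247, 0.7809, -0.0013], [0.7809, -0.6247, -0.0], [-0.0008, -0.001, -1.0]]
delta mm [ 1.033  1.612 32.688] frac [0.007 0.011 0.218]
464 175
173 212
```

View pics/scene5.png

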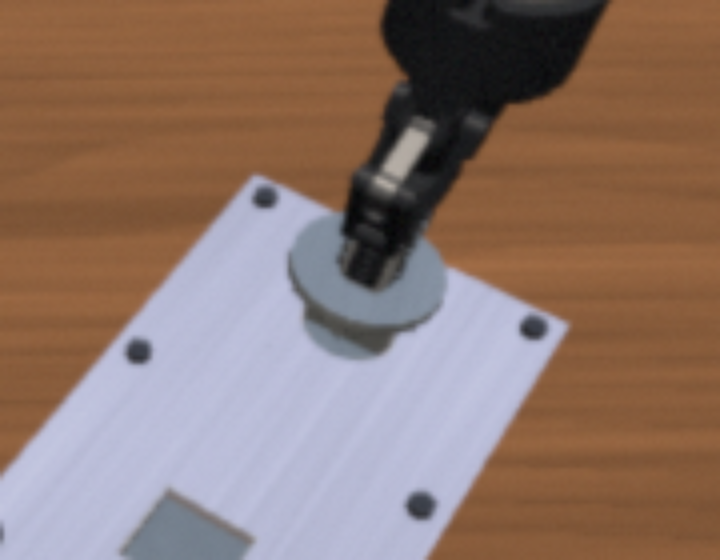

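View pics/top5.png

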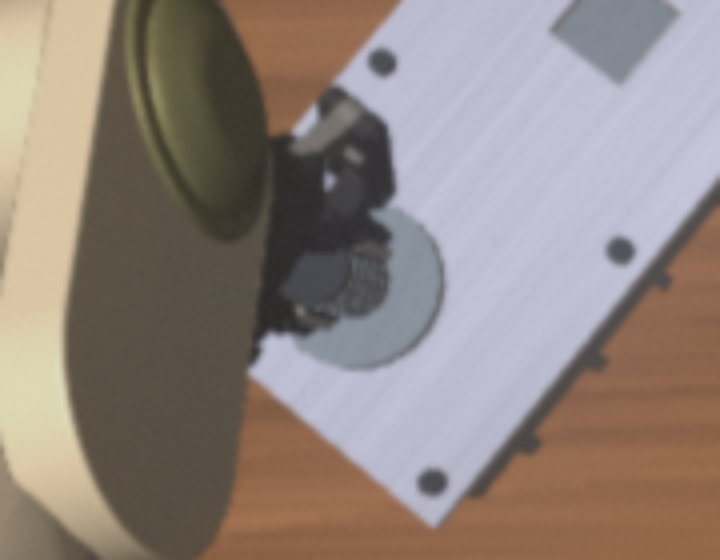

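The tip has dropped in (z 119.3→117.2, plate force gone), and the collar is centred over the round port. Lowering.

Call:
{"name": "jog_arm", "arguments": {"rows": [[[0.006,0.011,0,0,0,0],[0.006,0.011,0.04,0,0,0],[0.006,0.011,0.08,0,0,0],[0.006,0.011,0.12,0,0,0],[0.006,0.011,0.16,0,0,0],[0.006,0.011,0.19,0,0,0],[0.006,0.011,0.2,0,0,0],[0.006,0.011,0.2,0,0,0]]]}}

```text
time_s: 9.67
eef_pos: [516.4, 215.6, 87.1]
ee_rot: [-0.0, 0.901, 0.433, -0.0]
force: [-1.5, -0.1, -3.0]
grip_width: 0.337
```

Call:
{"name": "jog_arm", "arguments": {"rows": [[[0,0,0.006,0,0,0],[0,0,0.012,0,0,0],[0,0,0.016,0,0,0],[0,0,0.016,0,0,0],[0,0,0.016,0,0,0]]]}}

```text
time_s: 10.08
eef_pos: [516.7, 215.7, 85.3]
ee_rot: [0.0, 0.901, 0.433, 0.0]
force: [-0.0, 0.2, -3.3]
grip_width: 0.331
```

Call:
{"name": "jog_arm", "arguments": {"rows": [[[0,0,0.004,0,0,0],[0,0,0.008,0,0,0],[0,0,0.011,0,0,0],[0,0,0.011,0,0,0],[0,0,0.011,0,0,0]]]}}

```text
time_s: 10.5
eef_pos: [516.8, 215.7, 84.4]
ee_rot: [0.0, 0.901, 0.433, 0.0]
force: [-2.9, -1.0, 4.3]
grip_width: 0.33
```

Collar is seated (z 84.4, about 7 N). Releasing, then retreating straight up.

Call:
{"name": "jog_arm", "arguments": {"rows": [[[0,0,-0.003,0,0,0],[0,0,-0.003,0,0,0],[0,0,-0.003,0,0,0],[0,0,-0.003,0,0,0],[0,0,-0.003,0,0,0],[0,0,-0.003,0,0,0],[0,0,-0.003,0,0,0]]], "jaw": -0.7}}

```text
time_s: 11.08
eef_pos: [516.7, 215.7, 84.0]
ee_rot: [0.0, 0.901, 0.433, -0.0]
force: [-0.3, 0.1, -0.5]
grip_width: 0.853
```

Call:
{"name": "jog_arm", "arguments": {"rows": [[[0,0,-0.05,0,0,0],[0,0,-0.15,0,0,0],[0,0,-0.3,0,0,0],[0,0,-0.5,0,0,0],[0,0,-0.7,0,0,0],[0,0,-0.9,0,0,0],[0,0,-0.9,0,0,0],[0,0,-0.9,0,0,0]]]}}

```text
time_s: 11.75
eef_pos: [517.1, 215.8, 220.8]
ee_rot: [0.0, 0.901, 0.433, 0.002]
force: [0.2, 0.2, -0.2]
grip_width: 0.852
```

Call:
{"name": "jog_arm", "arguments": {"rows": [[[-0.3,0.5,0,0,0,0],[-0.6,0.9,0,0,0,0],[-0.9,0.9,0,0,0,0],[-0.9,0.9,0,0,0,0],[-0.9,0.9,0,0,0,0],[-0.9,0.9,0,0,0,0],[-0.9,0.9,0,0,0,0],[-0.9,0.9,0,0,0,0]]]}}

```text
time_s: 12.42
eef_pos: [537.3, 26.4, 218.3]
ee_rot: [-0.001, 0.901, 0.433, -0.001]
force: [0.7, 0.5, -0.5]
grip_width: 0.849
```

```bash
python3 -c "
from h import *
from rig import capture
import cv2
delta([515.9,216.2,84.5])
for n in ('scene','top'):
    im=capture(n)[:,:,::-1];cv2.imwrite('pics/%s6f.png'%n,im)
    u,v=proj(n,[516,216,78])[0].astype(int);print(u,v)
    cv2.imwrite('pics/%s6.png'%n,cv2.resize(im[max(v-60,0):v+60,u-80:u+80],None,fx=4,fy=4))
    print(proj(n,[[516,216,78],[516,216,126]])-[u-80,v-60])
"
```

```text
t 12.4167 pos [537.325  26.428 218.299] F [ 0.738  0.46  -0.544] w 0.8488710929328519 q [-0.169  0.352  1.478  0.     1.313  0.506]
M [[0.6251, 0.7806, -0.0014], [0.7806, -0.6251, 0.0005], [-0.0005, -0.0014, -1.0]]
delta mm [ 134.797 -135.153  133.933] frac [ 0.899 -0.901  0.893]
461 183
[[80.514 60.311]
 [87.959 43.564]]
177 214
[[80.818 60.397]
 [70.259 56.549]]
```

View pics/scene6.png

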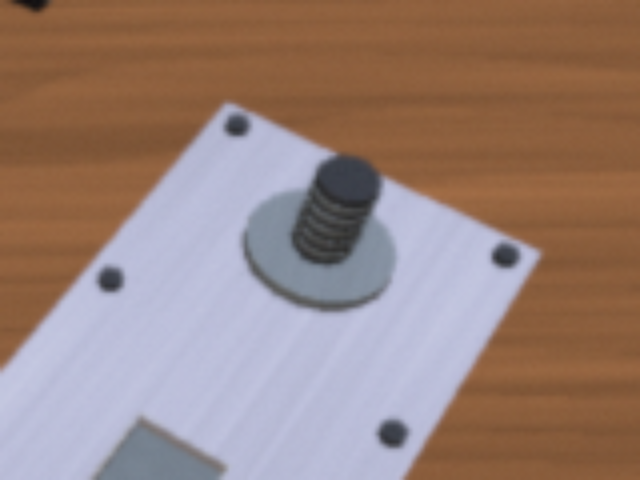

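View pics/top6.png

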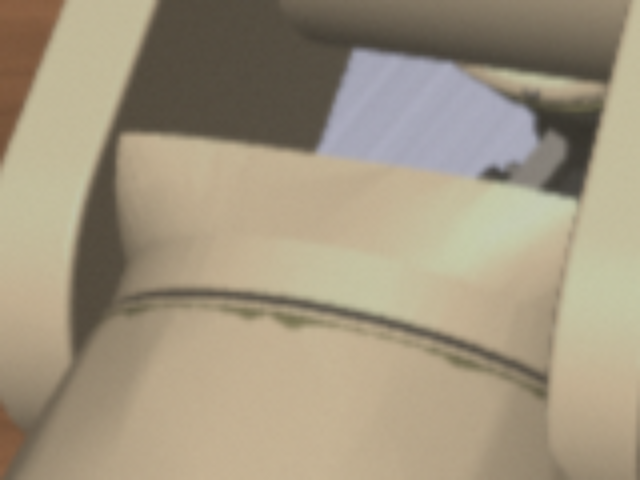

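View pics/scene6f.png

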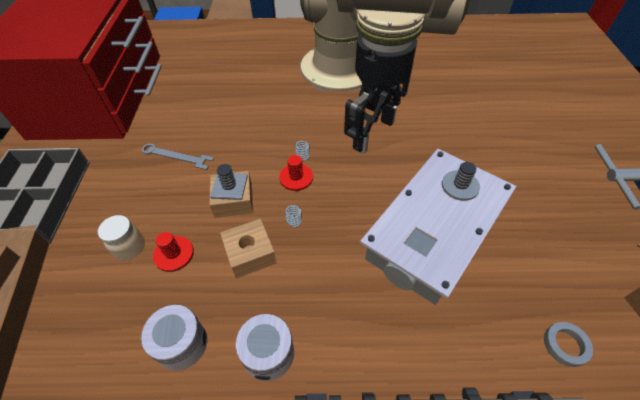

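The collar lies flat on the plate at crop (320,245), and the grip top at (348,181) matches an upright projection. The square gauge is untouched in its stand at full-picture (228,185), and the arm is clear.

```bash
python3 -c "
from rig import order
print(order.finish_job())"
```

```text
the job is handed in; nothing more can be done
None
```

The round-collared gauge is in the round port, released, with its collar on the plate. I handed the job in at about 12.5 s of the 48 s allowed; no verdict is reported.

- **Path:** I lifted the gauge out of its stand and set its tip on the bare middle of the plate, with a contact force of about 9 N. I then slid it 80 mm along the plate to the port.
- **Drop-in:** Contact showed at every reading along the slide. At the port the plate force vanished and the tool dropped 2 mm. I then lowered the gauge until the collar touched, released it, and backed away upward and to the side.
- **Last checks:** The final scene picture shows the collar flat on the plate around the port, and the grip upright to within 2 px of where it should appear. The square gauge is still in its stand, and the wrist force reads about zero.
- **Check I couldn't make:** The arm blocked the top camera's view of the gauge at the end, so the final position rests on the scene camera and the arm readings only.

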